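# Chock a row of bottles lying on their sides

### The arm

A 7-joint arm with a two-finger parallel gripper is mounted at the origin on a cart in front of the work surface, level with it; the furniture and walls round the work are solid. World frame = base frame: x ahead of the robot, y to its left, z up, the work surface at z = 0. Lengths are in m, angles in degrees, forces in N, time in s.
With the tool pointing down it reaches from about 0.35 to 0.9 m from the base axis. Payload 7.2 kg.
Tool frame: the origin (TCP) lies at the very end of the fingers, on their centre line; the grasp point (between the pads) lies 19 mm behind it (ctrl.hold_point_z is the distance from the TCP to the grasp point, in m); z points along the fingers, y is the line along which they close (so a half turn about z gives the same grasp; the last joint's range is limited). The gripper opens to 85 mm and grips with 20 to 120 N. Pads are 22 mm wide; open, the fingers measure 114 mm over their backs; the gripper's body (76 mm by 85 mm) begins 54 mm behind the grasp point. The pads swing forward as they close: fully open they stand 13 mm farther back than shut.
Start: joints at [-79.595, 23.554, -0.728, 91.456, 0.321, 64.991, -4.71], TCP at [0.155, 0.606, 0.204] pointing down, gripper open.
Joint ranges: [-169.25, 169.25], [-16.82, 113.86], [-84.01, 82.57], [7.8, 145.47], [-59.2, 239.2], [7.22, 106.19], [-163.78, 163.78]. Speed limits (degrees/s): [136.94, 136.94, 172.46, 172.46, 180, 180, 180].

### API

Orientations are given as [roll, pitch, yaw] about the fixed x, y, z axes, in that order (R = Rz(yaw) Ry(pitch) Rx(roll)).
In Python, from rig import ctrl gives the robot as it stands. The module is installed in compiled form; this text tells all that it offers.
- The arm moves only by the tool send_rows, never from a script. Its arguments are lists of equal length, an entry for each row: "delta_pos": the shift along the tool's x, y, z in mm, a list of three; "dr": the turn, a rotation vector about the tool's x, y, z in rad, a list of three. A call has 1 to 5 rows; each row is the pose to reach, as a shift and turn from the pose commanded when the call began, along the tool's axes at that moment; what a row does not reach only later rows make up. A row lasts 1/12 s, in which the tool goes at most 41.7 mm and 7.16 degrees, less where a joint would pass 70% of its speed; a pose out of reach is approached as far as the arm can. A call with a gripper value outside its range is refused whole. "hand" is the closure in counts, from 0 (fully open) to 255 (shut), set as the call begins (left out, the last holds). The fingers move at their own pace and stop on an object; "grip_force" is the grip in N (left out, the last holds). Time passes only in rows, so rows that repeat a pose let the fingers close. It gives the time, the measured TCP pose, the force, the opening and the grip force at its end, in the units of the state.
- ctrl.get_state(): the state, without advancing time (a new reading comes with each control period).
- ctrl.capture(name): name is "scene" or "side" or "wrist"; returns a dict with "pixels" (420x560x3 uint8, red, green, blue), "fx", "fy", "cx", "cy" (pixels), "dist_coeffs" ([k1, k2, p1, p2, k3] as OpenCV has them; the pictures are not rectified), "R" (3x3) and "t" (3): a world point X has camera coordinates R X + t. Camera axes: x right, y down, z forward; pixel columns grow to the right and rows downward; lengths in m; the calibration is good to about 2 mm. A picture is of the moment at which its call begins. There is no depth.
- ctrl.job_done(): hands the job in; it is judged then, once.
The state is a dict: "time_s": time; "joints": joint angles; "qd": joint speeds; "joint_efforts": joint torques, N m; "tool_pos": TCP position; "orientation": TCP orientation; "force": force on the tool from outside, world axes, zero at the start; "moment": the same for the moment, N m; "finger_gap": finger opening in m; "grasp_force": force on a finger pad.
Only numpy, scipy, OpenCV 4.12 (cv2) and the standard library are available. Lean on these libraries where they do the work, as an engineer would, in place of code of your own. Each camera call takes 0.05 s, during which the arm holds its last target. There are 200 camera calls.

### The job

Two clear bottles lie loosely on their sides in front of the white box: lay the smaller brown bottle, which lies apart on the bench, alongside as the third of the row, body level with theirs, setting it down without dropping it. Then set the grey wedge chock flat on the bench, sloped face against the middle of the brown bottle, and push the row square against the box until you feel it come up tight, so that box, bottles and chock all touch and nothing can roll. Let go with everything lying flat, and leave the timer and the small upright vial where they are.

Things in the scene. Friction and masses are not known exactly. Their poses are not given: they have to be found in the camera images.
- stop_box: White cardboard box of filter units, 142 mm wide, 74 mm deep, 130 mm high, standing on the bench; it stands fast and cannot be pushed. Origin: centre of its underside. Its own y axis points out of the wide face that looks towards the robot; its x axis runs along that face.
- stop_face (a point): Point at the foot of the middle of the white box's wide front face (the face the row is pushed against), on the bench; axes as the box: y points straight out of the face, along the row, x along the face.
- row_bottle_1_mid (a point): On the axis of the clear bottle nearest the box, at the middle of its body (35 mm from its base). The bottle is 105 mm long with its blue cap, body 56 mm in diameter, about 0.3 kg, lying on its side parallel to the box's face with a gap of 5 to 11 mm to the box; the axis of a lying one is 28 mm above the bench. It rolls freely.
- row_bottle_2_mid (a point): The same point on the second clear bottle (same size, 56 x 105 mm, blue cap), lying beside the first with a gap of 3 to 18 mm.
- row_bottle_1: The clear bottle nearest the box; origin at the centre of its base, z axis along the bottle to the cap.
- row_bottle_2: The second clear bottle; origin at the centre of its base, z axis along the bottle to the cap.
- brown_bottle: Brown glass bottle with a black cap lying on its side away from the row, 96 mm long with the cap, body 48 mm in diameter, about 0.25 kg (the body with its shoulder is 80 mm long, the cap 36 mm in diameter). Origin at the centre of its base, z axis along the bottle to the cap. It rolls freely.
- brown_bottle_mid (a point): On the axis of the brown bottle, at the middle of its body, 33 mm from its base; 24 mm above the bench when it lies. With the row tight it lies about 136 mm out from the box's face.
- chock: Grey plastic wedge chock, 60 mm long (x), 45 mm wide (y), 26 mm high, about 0.12 kg, lying on its base. Origin: centre of its underside. Its x axis points to the sloped face (65 degrees steep, blunt toe 28 mm from the origin, top edge of the slope 18 mm from it; the block's back is 30 mm behind). The 45 mm width between its upright sides is the natural grip. When the slope touches the lying brown bottle, the bottle's axis is 45 mm ahead of the chock's origin.
- timer: Lab timer, 62 x 66 x 20 mm, lying on the bench; bystander, leave it.
- small_vial: Small vial, 22 mm in diameter, 50 mm tall, standing upright; bystander, leave it.
Mind the look-alikes: they are no part of the job. What is shaped like the brown_bottle but pink or purple is not meant.

How it is judged (in metres and radians):
At the end, for the whole second after the job is handed in: Bottles at rest flat on the bench, parallel to the face (0.15 rad), mid-bodies within 30 mm of its middle, and within 5, 8, 10 mm (1st, 2nd, brown) of where they lie when all touch; chock flat, slope to the row (0.2 rad), within 6 mm of touching the brown bottle, 25 mm of its mid-body (y of row_bottle_1_mid in the frame of stop_face below 0.033 m and x of row_bottle_1_mid in the frame of stop_face between -0.03 and 0.03 m and height (world z) of each of row_bottle_1_mid, row_bottle_2_mid below 0.032 m and angle between the z axis of each of row_bottle_1, row_bottle_2, brown_bottle and the x axis of stop_face, either way round below 0.15 rad and linear speed of each of row_bottle_1, row_bottle_2, brown_bottle, chock below 0.01 m/s and y of row_bottle_2_mid in the frame of stop_face below 0.092 m and x of row_bottle_2_mid in the frame of stop_face between -0.03 and 0.03 m and y of brown_bottle_mid in the frame of stop_face below 0.1455 m and x of brown_bottle_mid in the frame of stop_face between -0.03 and 0.03 m and height (world z) of brown_bottle_mid below 0.028 m and x of brown_bottle_mid in the frame of chock between 0.03 and 0.0513 m and y of brown_bottle_mid in the frame of chock between -0.025 and 0.025 m and angle between the x axis of chock and the y axis of stop_face, either way round below 0.2 rad and angle between chock's own z axis and vertical below 0.05 rad and height (world z) of chock below 0.003 m).
It fails at once if the brown bottle is let go in the air (height (world z) of brown_bottle_mid above 0.05 m and contact force between the fingers and brown_bottle below 0.01 N).
It fails at once if the timer is moved by more than 20 mm (distance of timer from where it was at the start of the episode above 0.02 m).
It fails at once if the small vial is moved by more than 20 mm or tipped (distance of small_vial from where it was at the start of the episode above 0.02 m or angle between small_vial's own z axis and vertical above 0.5 rad).
It also fails if it takes over 61 s, if anything falls off the work surface, if the arm or the gripper's body presses on something with over 40 N, if the wrist force passes 120 N, or if a joint passes its speed limit or range.

## Working session

There is one attempt and no reset: what is moved stays moved. The work goes in short steps, Python scripts to look and compute and a tool call to move; the robot and the scene stay as the last step left them, time stands still between calls to the robot, and variables do not carry over. Pictures are saved under pics/ and viewed, at most 10 in all, crops included, and the job is handed in when it is done.

Besides the shell and the picture viewer there is one more tool, called after ">>>" as name(argument=value, ...) on one line, values as JSON. send_rows: Moves the arm, as the interface text tells. Its arguments: {"type":"object","properties":{"delta_pos":{"type":"array"},"dr":{"type":"array"},"hand":{"type":"number"},"grip_force":{"type":"number"}},"required":["delta_pos","dr"]}

```bash
mkdir -p pics; cat > h.py <<'E'
import numpy as np, cv2, pickle
from rig import ctrl
from scipy.spatial.transform import Rotation as Ro
def snap(n,f):
    c=ctrl.capture(n); pickle.dump(c,open(f'pics/{f}.pkl','wb')); cv2.imwrite(f'pics/{f}.png',c['pixels'][:,:,::-1]); return c
def load(f): return pickle.load(open(f'pics/{f}.pkl','rb'))
def K(c): return np.array([[c['fx'],0,c['cx']],[0,c['fy'],c['cy']],[0,0,1.]])
def pt(c,u,v,z):
    d=cv2.undistortPoints(np.array([[[u,v]]],float),K(c),np.array(c['dist_coeffs'],float)).ravel()
    R=np.array(c['R']);o=-R.T@np.array(c['t']);r=R.T@np.array([d[0],d[1],1]);return o+r*(z-o[2])/r[2]
def proj(c,P):
    return cv2.projectPoints(np.array(P,float).reshape(-1,1,3),cv2.Rodrigues(np.array(c['R'],float))[0],np.array(c['t'],float),K(c),np.array(c['dist_coeffs'],float))[0].reshape(-1,2)
def go(p,yaw=None):
    "tool-frame shift (mm) and rotvec to reach world TCP p, tool down with tool-y heading"
    s=ctrl.get_state();R=Ro.from_euler('xyz',s['orientation'],degrees=True)
    print('pos',np.round(s['tool_pos'],4),'rpy',np.round(s['orientation'],2),'t',s['time_s'],'F',np.round(s['force'],1))
    print('shift mm',np.round(R.inv().apply(np.array(p)-s['tool_pos'])*1000,1))
    if yaw is not None: print('rv',np.round((R.inv()*Ro.from_euler('xyz',[180,0,yaw],degrees=True)).as_rotvec(),4))
E
python3 - <<'E'
from h import *
a=snap('scene','a');b=snap('side','b')
s=ctrl.get_state();print(s)
for c in(a,b): print(-np.array(c['R']).T@c['t'],np.array(c['R'])[2])
E
```

```text
{'time_s': 0.1, 'joints': array([-79.59460104,  23.59747528,  -0.72785291,  91.49974905,
         0.32155914,  64.99060404,  -4.7086625 ]), 'qd': array([ 0.03172157,  0.02010249,  0.07273685, -0.21268066, -0.04396362,
        0.03189183,  0.08872218]), 'joint_efforts': array([ 2.03511539e-03, -6.01830840e+01,  6.84098024e-01, -3.00090623e+01,
        1.40651356e-02,  6.35251825e-03,  1.57330498e-05]), 'tool_pos': array([0.15443852, 0.60510838, 0.20351151]), 'orientation': array([-1.79914491e+02,  6.88846702e-03,  1.65689322e+02]), 'force': array([ 0.77142759, -0.93675753, -1.18921443]), 'moment': array([ 0.00066508, -0.01849278, -0.03398017]), 'grasp_force': 0.0, 'finger_gap': 0.08566797801406391}
[-0.71053358  0.8660529   0.86695193] [ 0.75950683 -0.44237375 -0.47692226]
[ 0.37128216 -0.91370081  0.52116523] [ 0.21600108  0.88408015 -0.41442228]
```

View pics/a.png

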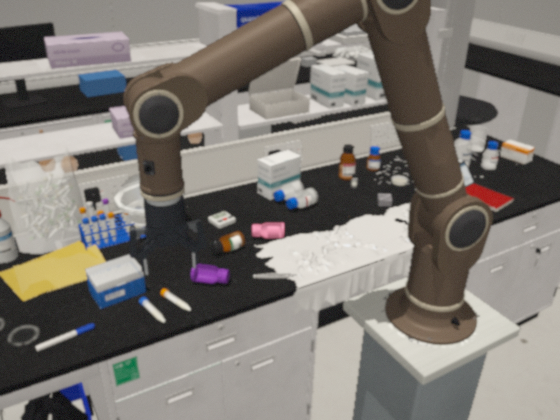

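View pics/b.png

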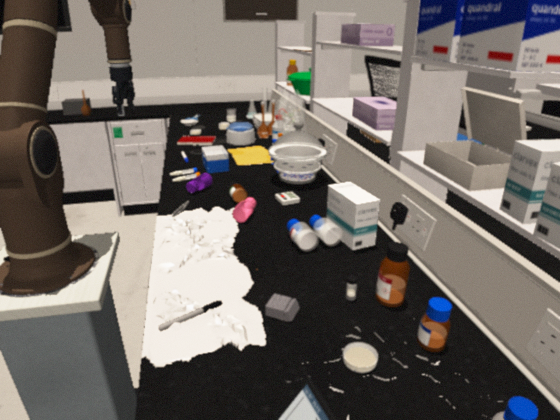

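The scene view shows the box (279,174), the clear bottles (290,190) and (303,198), the vial (354,183) and the chock (384,200). The timer is at (222,219).

What could be taken for the brown bottle:
- Brown with black cap, lying, scene (230,242) / side (238,192). This is my choice.
- Pink, lying, at (268,231).
- Purple, lying, at (210,274).
- Upright brown bottles at (347,162) and (374,158), in the background.

I'll check the choice in a close crop.

```bash
python3 - <<'E'
from h import *
a=load('a')['pixels'][:,:,::-1];b=load('b')['pixels'][:,:,::-1]
cv2.imwrite('pics/a1.png',cv2.resize(a[145:290,200:400],None,fx=4,fy=4,interpolation=cv2.INTER_CUBIC))
cv2.imwrite('pics/b1.png',cv2.resize(b[175:325,190:390],None,fx=4,fy=4,interpolation=cv2.INTER_CUBIC))
E
```

```text
(no output)
```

View pics/a1.png

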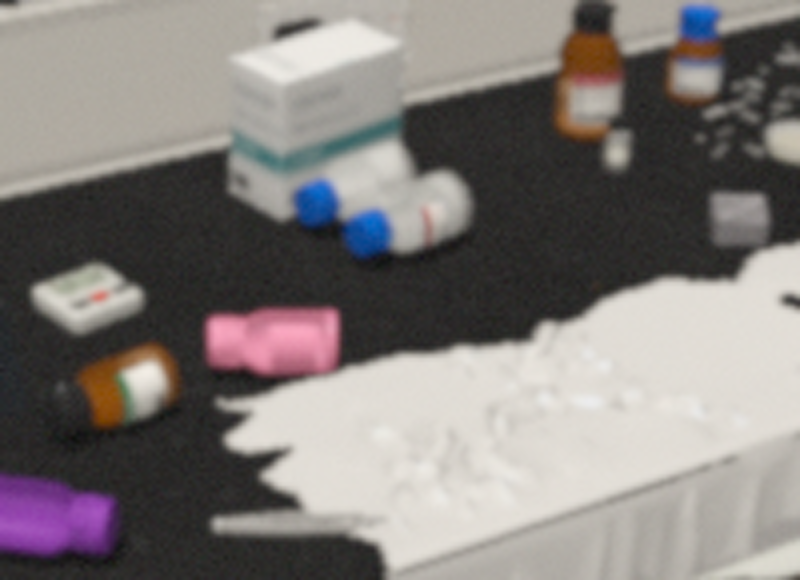

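View pics/b1.png

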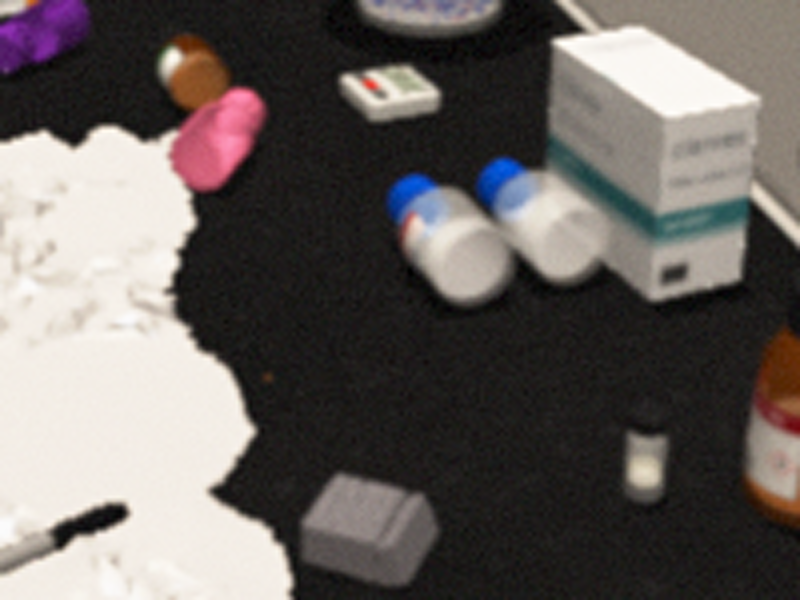

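The crop confirms the brown bottle with the black cap at scene (230,242). Pink and purple are rejected. Next I compute positions from the crop pixels.

```bash
python3 - <<'E'
from h import *
a=load('a');b=load('b')
A=lambda u,v,z:np.round(pt(a,200+u/4,145+v/4,z),4)[:2]
B=lambda u,v,z:np.round(pt(b,190+u/4,175+v/4,z),4)[:2]
print('box front top A',A(285,85,.13),A(403,42,.13),'B',B(553,40,.13),B(655,130,.13),'back B',B(757,100,.13),'foot A',A(280,216,0),'B',B(655,300,0))
print('b1 cap A',A(302,205,.028),'B cap',B(490,182,.028),'base B',B(572,240,.028))
print('b2 cap A',A(352,240,.028),'base A',A(450,212,.028),'B cap',B(402,192,.028),'base',B(476,262,.028))
print('brown capend A',A(60,408,.024),'base A',A(165,373,.024),'B base',B(200,72,.024))
print('timer A',[A(u,v,.02) for u,v in((32,295),(85,325),(145,297),(100,262))],'B',[B(u,v,.02) for u,v in((342,72),(375,115),(440,100),(415,68))])
print('vial A',A(617,165,0),'B',B(645,495,0))
print('chock A',A(740,215,.026),'B',[B(u,v,.026) for u,v in((340,473),(407,488),(370,552),(303,530))])
print('pink A',A(208,340,.024),A(338,340,.024),'purple',A(118,525,.024))
E
```

```text
box front top A [0.7167 0.0569] [ 0.7487 -0.0797] B [0.7238 0.0512] [ 0.7348 -0.1028] back B [ 0.8146 -0.0738] foot A [0.7282 0.0538] B [ 0.754  -0.0828]
b1 cap A [0.6905 0.0537] B cap [0.6831 0.0505] base B [ 0.7101 -0.0431]
b2 cap A [0.6165 0.0483] base A [ 0.6203 -0.0509] B cap [0.6195 0.0486] base [ 0.641  -0.0577]
brown capend A [0.5024 0.362 ] base A [0.5093 0.2739] B base [0.5145 0.3043]
timer A [array([0.6697, 0.3119]), array([0.6073, 0.2943]), array([0.6246, 0.2343]), array([0.6935, 0.2415])] B [array([0.6293, 0.2893]), array([0.6357, 0.1981]), array([0.6925, 0.2158]), array([0.69  , 0.2851])]
vial A [ 0.6708 -0.2685] B [ 0.6713 -0.2728]
chock A [ 0.5022 -0.2694] B [array([ 0.5116, -0.2525]), array([ 0.5417, -0.2722]), array([ 0.5123, -0.3168]), array([ 0.4845, -0.2935])]
pink A [0.5364 0.2239] [0.4895 0.1365] purple [0.353  0.3866]
```

>>> send_rows(delta_pos=[[-36,-18,-9],[-72,-37,-18],[-108,-55,-27],[-144,-74,-36],[-180,-92,-46]], dr=[[0,0,0.12],[0,0,0.24],[0,0,0.36],[0,0,0.48],[0,0,0.6]])

```text
time_s: 0.52
tool_pos: [0.3071, 0.4701, 0.2503]
orientation: [-179.9, 0.0, 131.0]
force: [0.5, -0.0, -0.7]
finger_gap: 0.0851
grasp_force: 0.0
```

>>> send_rows(delta_pos=[[-38,5,0],[-76,10,0],[-114,15,0],[-152,20,0],[-190,24,0]], dr=[[0,0,0.11],[0,0,0.22],[0,0,0.33],[0,0,0.44],[0,0,0.547]])

```text
time_s: 0.93
tool_pos: [0.4507, 0.3436, 0.2502]
orientation: [-180.0, 0.0, 99.7]
force: [1.6, 0.7, 0.3]
finger_gap: 0.0853
grasp_force: 0.0
```

```bash
python3 - <<'E'
from h import *
go([.5,.29,.25],100)
c=snap('wrist','w1');print(-np.array(c['R']).T@c['t'],np.array(c['R']))
E
```

```text
pos [0.4507 0.3436 0.2502] rpy [-179.99    0.     99.67] t 0.9333 F [1.6 0.7 0.3]
shift mm [-61.1  39.6   0.2]
rv [-0.0001  0.     -0.0058]
[0.43719277 0.42380766 0.4206099 ] [[ 9.85781884e-01  1.68029755e-01  2.80723366e-04]
 [ 1.59407361e-01 -9.35722494e-01  3.14662848e-01]
 [ 5.31354006e-02 -3.10144186e-01 -9.49203462e-01]]
```

View pics/w1.png

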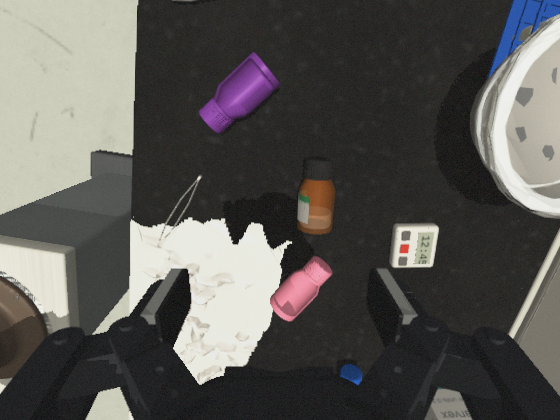

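The wrist view shows the brown bottle clearly: cap end (319,159), base (316,234), with the pink bottle at (303,289) and the timer at (414,246). I'll convert those pixels.

```bash
python3 - <<'E'
from h import *
c=load('w1')
for u,v,z in((319.5,160,.024),(316,233,.024),(318,176,.024),(298,208,.024),(336,208,.024),(414,246,.02),(320,260,.03)): print(pt(c,u,v,z).round(4))
p=pt(c,316,233,.02);q=pt(c,319.5,160,.024);d=(q-p)/np.linalg.norm(q-p);print('len',np.linalg.norm(q-p),'dir',d,np.degrees(np.arctan2(d[1],d[0])))
m=p+.033*d;print('mid',m);yaw=np.degrees(np.arctan2(d[1],d[0]))
go([m[0],m[1],.15],yaw)
E
```

```text
[0.5    0.3685 0.024 ]
[0.5163 0.2687 0.024 ]
[0.5024 0.3477 0.024 ]
[0.4849 0.3003 0.024 ]
[0.5354 0.3089 0.024 ]
[0.6593 0.2708 0.02  ]
[0.5291 0.2318 0.03  ]
len 0.10281950558144835 dir [-0.16645413  0.98528147  0.03890312] 99.58904548467551
mid [0.51160501 0.29966978 0.0212838 ]
pos [0.4571 0.3361 0.2505] rpy [179.82   0.22  98.7 ] t 0.9833 F [ 5.2 -5.9  0.6]
shift mm [-43.9  48.  100.8]
rv [ 0.0031  0.0039 -0.0156]
```

>>> send_rows(delta_pos=[[-12,15,30],[-25,31,65],[-38,47,100],[-38,47,100],[-38,47,100]], dr=[[0,0,0],[0,0,0],[0,0,0],[0,0,0],[0,0,0]])

```text
time_s: 1.4
tool_pos: [0.5018, 0.3141, 0.148]
orientation: [-179.8, 0.2, 99.9]
force: [-1.0, 1.0, -0.2]
finger_gap: 0.0853
grasp_force: 0.0
```

```bash
python3 - <<'E'
from h import *
go([.510,.3065,.006],99.6)
E
```

```text
pos [0.5018 0.3141 0.148 ] rpy [-1.7976e+02  1.7000e-01  9.9860e+01] t 1.4 F [-1.   1.  -0.2]
shift mm [ -8.5   7.4 142. ]
rv [-0.0042  0.003   0.0046]
```

>>> send_rows(delta_pos=[[-8.5,7.4,30],[-8.5,7.4,60],[-8.5,7.4,90],[-8.5,7.4,116],[-8.5,7.4,142]], dr=[[0,0,0],[0,0,0],[0,0,0],[0,0,0],[0,0,0]])

```text
time_s: 1.82
tool_pos: [0.5112, 0.3109, 0.0089]
orientation: [179.9, -0.1, 100.1]
force: [-0.0, 0.6, -0.1]
finger_gap: 0.0853
grasp_force: 0.0
```

>>> send_rows(delta_pos=[[0,0,0],[0,0,0],[0,0,0],[0,0,0],[0,0,0]], dr=[[0,0,0],[0,0,0],[0,0,0],[0,0,0],[0,0,0]], hand=140, grip_force=30)

```text
time_s: 2.23
tool_pos: [0.5113, 0.31, 0.0118]
orientation: [180.0, -0.1, 100.0]
force: [-6.4, -2.0, 16.4]
finger_gap: 0.0386
grasp_force: 7.9
```

>>> send_rows(delta_pos=[[0,0,0],[0,0,0],[0,0,0],[0,0,0],[0,0,0]], dr=[[0,0,0],[0,0,0],[0,0,0],[0,0,0],[0,0,0]])

```text
time_s: 2.65
tool_pos: [0.5115, 0.31, 0.0119]
orientation: [179.9, -0.2, 100.0]
force: [-5.7, -1.5, 13.7]
finger_gap: 0.0385
grasp_force: 7.0
```

```bash
python3 - <<'E'
from h import *
s=ctrl.get_state();print({k:np.round(s[k],3) for k in('tool_pos','orientation','force','moment','grasp_force','finger_gap')})
E
```

```text
{'tool_pos': array([0.512, 0.31 , 0.012]), 'orientation': array([ 1.79906e+02, -1.55000e-01,  9.99940e+01]), 'force': array([-5.724, -1.462, 13.674]), 'moment': array([-0.419,  1.555, -0.037]), 'grasp_force': np.float64(7.032), 'finger_gap': np.float64(0.039)}
```

```bash
python3 - <<'E'
from h import *
w=snap('wrist','w2')['pixels'][:,:,::-1];b=snap('side','b2')['pixels'][:,:,::-1]
x=cv2.resize(b[160:240,200:280],(600,600),interpolation=cv2.INTER_CUBIC)[:420]
o=np.hstack([cv2.resize(w[200:420,130:430],(450,330)),cv2.resize(b[130:240,190:290],(300,330),interpolation=cv2.INTER_CUBIC)])
cv2.imwrite('pics/w2c.png',o)
E
```

```text
(no output)
```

View pics/w2c.png

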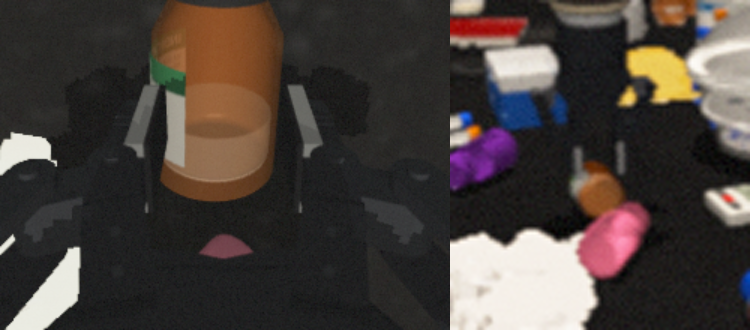

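The side crop shows the fingers straddling the bottle but pinching it high, above the axis. The gap is 38 mm against the 48 mm body. I'll reopen, go lower and close further.

>>> send_rows(delta_pos=[[0,0,0],[0,0,0],[0,0,0],[0,0,0],[0,0,0]], dr=[[0,0,0],[0,0,0],[0,0,0],[0,0,0],[0,0,0]], hand=20)

```text
time_s: 3.17
tool_pos: [0.5115, 0.3088, 0.0086]
orientation: [180.0, -0.0, 100.0]
force: [-0.0, 0.1, 0.1]
finger_gap: 0.0788
grasp_force: 0.0
```

```bash
python3 - <<'E'
from h import *
s=ctrl.get_state();print(s['finger_gap'])
go([.510,.3075,0],99.6)
c=load('w2')
# base rim far/near edge read: crop(220,200)->full
print(pt(c,130+220/1.5,200+200/1.5,.024), [ (pt(c,130+u/1.5,200+150/1.5,.024)).round(4) for u in(165,275)])
print(proj(c,[[.512,.31,.012],[.51,.2745,.03]]))
E
```

```text
0.0787973361214531
pos [0.5115 0.3088 0.0086] rpy [ 1.7997e+02 -1.0000e-02  9.9970e+01] t 3.1667 F [-0.   0.1  0.1]
shift mm [-1.1 -1.7  8.6]
rv [ 0.0005 -0.0003  0.0064]
[0.51976053 0.25813281 0.024     ] [array([0.494 , 0.2783, 0.024 ]), array([0.5372, 0.2859, 0.024 ])]
[[278.83087585 248.54478329]
 [265.00947725 315.54424258]]
```

>>> send_rows(delta_pos=[[-3,0,3],[-6,0,6],[-6,0,9],[-6,0,9],[-6,0,9]], dr=[[0,0,0],[0,0,0],[0,0,0],[0,0,0],[0,0,0]])

```text
time_s: 3.58
tool_pos: [0.5121, 0.3025, -0.0012]
orientation: [-180.0, 0.0, 100.0]
force: [0.2, 0.0, 0.1]
finger_gap: 0.0787
grasp_force: 0.0
```

>>> send_rows(delta_pos=[[0,0,0],[0,0,0],[0,0,0],[0,0,0],[0,0,0]], dr=[[0,0,0],[0,0,0],[0,0,0],[0,0,0],[0,0,0]], hand=180, grip_force=30)

```text
time_s: 4.0
tool_pos: [0.5121, 0.3029, -0.0003]
orientation: [-180.0, -0.0, 100.0]
force: [-2.5, -1.9, 5.1]
finger_gap: 0.045
grasp_force: 30.0
```

>>> send_rows(delta_pos=[[0,0,0],[0,0,0],[0,0,0],[0,0,0],[0,0,0]], dr=[[0,0,0],[0,0,0],[0,0,0],[0,0,0],[0,0,0]])

```text
time_s: 4.42
tool_pos: [0.5121, 0.3029, -0.0003]
orientation: [-180.0, -0.0, 100.0]
force: [-1.7, -1.8, 5.7]
finger_gap: 0.0451
grasp_force: 30.1
```

>>> send_rows(delta_pos=[[0,0,-5],[0,0,-12],[0,0,-20],[0,0,-20],[0,0,-20]], dr=[[0,0,0],[0,0,0],[0,0,0],[0,0,0],[0,0,0]], hand=200, grip_force=50)

```text
time_s: 4.83
tool_pos: [0.5128, 0.3032, 0.02]
orientation: [179.9, -0.0, 100.0]
force: [0.0, -0.9, -1.9]
finger_gap: 0.0438
grasp_force: 49.9
```

>>> send_rows(delta_pos=[[0,0,0],[0,0,0],[0,0,0]], dr=[[0,0,0],[0,0,0],[0,0,0]])

```text
time_s: 5.08
tool_pos: [0.5121, 0.3027, 0.019]
orientation: [-180.0, 0.0, 100.0]
force: [-0.1, -0.5, -1.6]
finger_gap: 0.0437
grasp_force: 49.9
```

```bash
python3 - <<'E'
from h import *
s=ctrl.get_state();print({k:np.round(s[k],3) for k in('tool_pos','orientation','force','moment','grasp_force','finger_gap')})
c=snap('wrist','w3')['pixels'][:,:,::-1]
cv2.imwrite('pics/w3c.png',np.hstack([c[200:420,130:430],cv2.resize(snap('side','b3')['pixels'][150:220,200:280,::-1],(250,220),interpolation=cv2.INTER_CUBIC)]))
E
```

```text
{'tool_pos': array([0.512, 0.303, 0.019]), 'orientation': array([-1.79971e+02,  1.50000e-02,  9.99740e+01]), 'force': array([-0.056, -0.486, -1.558]), 'moment': array([ 0.014, -0.032,  0.035]), 'grasp_force': np.float64(49.879), 'finger_gap': np.float64(0.044)}
```

View pics/w3c.png

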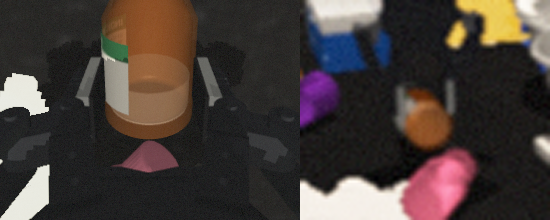

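The bottle is in the pads and off the bench: the weight shows on the wrist and the grip is steady at 50 N. I'll lift clear and carry it over the pink bottle.

>>> send_rows(delta_pos=[[0,0,-20],[0,0,-40],[0,0,-60],[0,0,-80],[0,0,-95]], dr=[[0,0,0],[0,0,0],[0,0,0],[0,0,0],[0,0,0]])

```text
time_s: 5.6
tool_pos: [0.5127, 0.3029, 0.1158]
orientation: [179.9, -0.0, 100.0]
force: [0.3, 0.9, -2.9]
finger_gap: 0.0436
grasp_force: 50.4
```

>>> send_rows(delta_pos=[[-20,-1,0],[-50,-3,0],[-80,-4,0],[-110,-5,0],[-135,-6,0]], dr=[[0,0,0],[0,0,0],[0,0,0],[0,0,0],[0,0,0]])

```text
time_s: 6.02
tool_pos: [0.5298, 0.1664, 0.1143]
orientation: [-180.0, 0.0, 99.9]
force: [1.4, -0.9, -1.7]
finger_gap: 0.0433
grasp_force: 50.5
```

>>> send_rows(delta_pos=[[-20,-1,0],[-40,-2,0],[-55,-3,0],[-55,-3,0],[-55,-3,0]], dr=[[0,0,0],[0,0,0],[0,0,0],[0,0,0],[0,0,0]])

```text
time_s: 6.43
tool_pos: [0.5364, 0.1134, 0.1143]
orientation: [-180.0, -0.0, 99.9]
force: [0.0, 0.3, -1.7]
finger_gap: 0.044
grasp_force: 50.5
```

```bash
python3 - <<'E'
from h import *
s=ctrl.get_state();print({k:np.round(s[k],3) for k in('tool_pos','orientation','force','moment','grasp_force','finger_gap')})
snap('wrist','w4');snap('side','b4');snap('scene','a4')
E
```

```text
{'tool_pos': array([0.536, 0.113, 0.114]), 'orientation': array([-1.79995e+02, -3.00000e-03,  9.98510e+01]), 'force': array([ 0.01 ,  0.264, -1.681]), 'moment': array([-0.004,  0.006, -0.019]), 'grasp_force': np.float64(50.461), 'finger_gap': np.float64(0.044)}
```

View pics/w4.png

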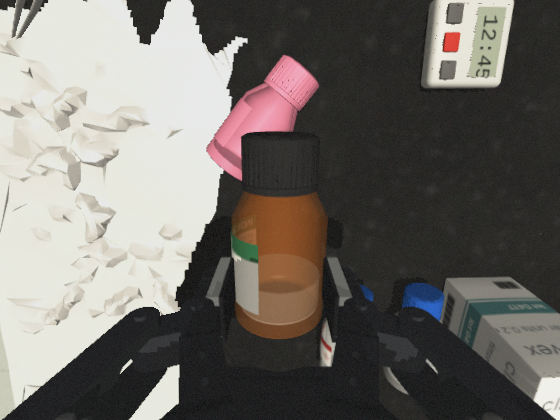

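The bottle is held square in the gripper: cap (281,145), base (280,325). The row caps are at (368,292) and (422,298), and the pink bottle and timer are undisturbed. I'll fit the box pose from its corners in both fixed views, and the row bottle poses from their ends.

```bash
python3 - <<'E'
from h import *
from scipy.optimize import least_squares as ls
a=load('a');b=load('b');w=load('w4')
A=lambda P:np.array(P)/4+[200,145]
B=lambda P:np.array(P)/4+[190,175]
def tf(x,y,th,P): # local X along face, Y out; th=heading of local Y
    P=np.array(P,float);Y=np.array([np.cos(th),np.sin(th)]);X=np.array([Y[1],-Y[0]])
    return np.c_[np.outer(P[:,0],X)+np.outer(P[:,1],Y)+[x,y],P[:,2]]
h=.13;L=-.071;R=.071   # X for Y=(-1,0) is (0,1): y+ end = +X
ca=[[R,0,h],[L,0,h],[R,-.074,h],[L,-.074,h],[R,0,0],[R,-.074,0]];ua=A([(285,85),(403,42),(230,57),(362,22),(280,216),(230,187)])
cb=[[R,0,h],[L,0,h],[L,-.074,h],[R,-.074,h],[L,0,0],[L,-.074,0]];ub=B([(553,40),(655,130),(757,100),(635,28),(655,300),(742,282)])
f=lambda p:np.r_[(proj(a,tf(*p,ca))-ua).ravel(),(proj(b,tf(*p,cb))-ub).ravel()]
r=ls(f,[.735,-.013,np.pi+.19]);x,y,th=r.x;print('face',x,y,'thY deg',np.degrees(th),'res',np.round(r.fun,1))
Y=np.array([np.cos(th),np.sin(th)]);X=np.array([Y[1],-Y[0]])
fr=lambda P:[round(float((np.array(P)[:2]-[x,y])@v),4) for v in(X,Y)]
print('b1 cap',fr(pt(a,*A((302,205)),.028)),fr(pt(b,*B((490,182)),.028)),'base',fr(pt(b,*B((572,240)),.028)))
print('b2 cap',fr(pt(a,*A((352,240)),.028)),fr(pt(b,*B((402,192)),.028)),'base',fr(pt(a,*A((450,212)),.028)),fr(pt(b,*B((476,262)),.028)))
print('wrist caps',fr(pt(w,368,288,.046)),fr(pt(w,422,286,.046)))
print('brown target y=.16',np.array([x,y])+.16*Y,'X',X,'Y',Y)
E
```

```text
face 0.7333730659544289 -0.015679194460018992 thY deg 189.86675115953676 res [ 0.  -0.6  1.9  0.   0.3 -0.6 -1.6 -1.4  0.9  0.9  0.3  0.5 -1.3 -0.3
  1.4 -3.2  1.2 -0.3  1.6 -0.9 -2.7  0.9 -0.3 -0.1]
b1 cap [0.0757, 0.0303] [0.0738, 0.0382] base [-0.023, 0.0276]
b2 cap [0.0831, 0.1042] [0.0828, 0.1011] base [-0.0153, 0.1174] [-0.0256, 0.0982]
wrist caps [0.0892, 0.0921] [0.0909, 0.0437]
brown target y=.16 [ 0.57573964 -0.04309638] X [-0.17135741  0.98520893] Y [-0.98520893 -0.17135741]
```

>>> send_rows(delta_pos=[[-30,-1,0],[-65,-2,0],[-100,-4,0],[-135,-5,0],[-160,-6,0]], dr=[[0,0,0],[0,0,0],[0,0,0],[0,0,0],[0,0,0]])

```text
time_s: 7.0
tool_pos: [0.5585, -0.0467, 0.1144]
orientation: [180.0, 0.1, 100.0]
force: [0.4, -0.4, -2.0]
finger_gap: 0.0435
grasp_force: 50.5
```

>>> send_rows(delta_pos=[[0,0,25],[0,0,50],[0,0,75],[0,0,95],[0,0,95]], dr=[[0,0,0],[0,0,0],[0,0,0],[0,0,0],[0,0,0]])

```text
time_s: 7.42
tool_pos: [0.5555, -0.0429, 0.0155]
orientation: [-179.6, -0.1, 100.1]
force: [-1.0, 0.4, -2.3]
finger_gap: 0.0436
grasp_force: 50.5
```

```bash
python3 - <<'E'
from h import *
s=ctrl.get_state();print(s['force'])
go([.558,-.0462,.0],99.87)
w=snap('wrist','w5')['pixels'];b=snap('side','b5')['pixels']
cv2.imwrite('pics/w5c.png',np.hstack([w[:,:,::-1],cv2.resize(b[190:290,260:350,::-1],(240,420)[::1],interpolation=cv2.INTER_CUBIC)]))
E
```

```text
[-1.03393265  0.3968669  -2.28480964]
pos [ 0.5555 -0.0429  0.0155] rpy [-1.7964e+02 -8.0000e-02  1.0008e+02] t 7.4167 F [-1.   0.4 -2.3]
shift mm [-3.7  2.  15.5]
rv [-0.0063 -0.0013  0.0037]
```

View pics/w5c.png

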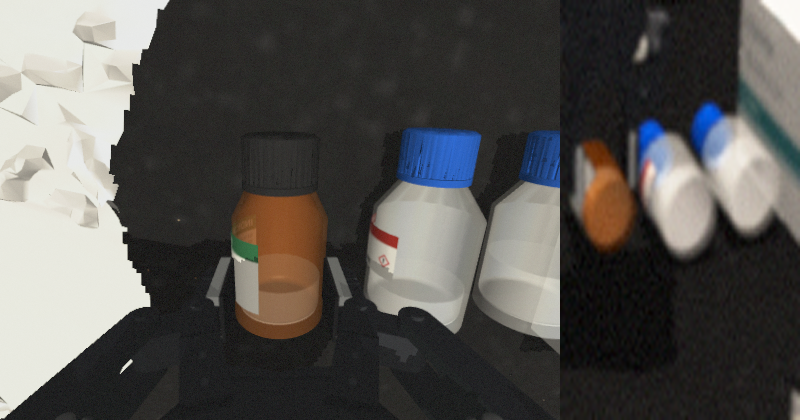

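The wrist view shows the brown bottle (281,235) parallel to clear bottle 2 (425,240), with room for the right finger. I'll lower in small steps.

>>> send_rows(delta_pos=[[0,0,3],[0,0,6],[0,0,9],[0,0,12],[0,0,14]], dr=[[0,0,0],[0,0,0],[0,0,0],[0,0,0],[0,0,0]])

```text
time_s: 7.93
tool_pos: [0.5583, -0.0444, 0.0054]
orientation: [180.0, -0.0, 100.0]
force: [0.0, -0.1, -3.6]
finger_gap: 0.0437
grasp_force: 50.5
```

>>> send_rows(delta_pos=[[0,0,1],[0,0,2],[0,0,3],[0,0,3],[0,0,3]], dr=[[0,0,0],[0,0,0],[0,0,0],[0,0,0],[0,0,0]])

```text
time_s: 8.35
tool_pos: [0.5581, -0.0445, 0.0023]
orientation: [-180.0, -0.0, 100.0]
force: [0.3, 1.2, -1.9]
finger_gap: 0.0436
grasp_force: 50.5
```

>>> send_rows(delta_pos=[[0,0,1],[0,0,2],[0,0,2],[0,0,2]], dr=[[0,0,0],[0,0,0],[0,0,0],[0,0,0]])

```text
time_s: 8.68
tool_pos: [0.5581, -0.0445, 0.0003]
orientation: [-180.0, -0.0, 100.0]
force: [0.4, 0.2, -2.8]
finger_gap: 0.0436
grasp_force: 50.6
```

>>> send_rows(delta_pos=[[0,0,1],[0,0,1.5],[0,0,1.5],[0,0,1.5]], dr=[[0,0,0],[0,0,0],[0,0,0],[0,0,0]])

```text
time_s: 9.02
tool_pos: [0.5583, -0.0447, -0.0002]
orientation: [180.0, -0.0, 100.0]
force: [-3.3, -0.8, 10.1]
finger_gap: 0.0436
grasp_force: 53.1
```

>>> send_rows(delta_pos=[[0,0,-1],[0,0,-1],[0,0,-1],[0,0,-1],[0,0,-1]], dr=[[0,0,0],[0,0,0],[0,0,0],[0,0,0],[0,0,0]], hand=80)

```text
time_s: 9.43
tool_pos: [0.5581, -0.0445, -0.0004]
orientation: [-180.0, -0.0, 100.0]
force: [0.5, 0.2, -0.1]
finger_gap: 0.0586
grasp_force: 0.0
```

>>> send_rows(delta_pos=[[0,0,-10],[0,0,-25],[0,0,-50],[0,0,-80],[0,0,-110]], dr=[[0,0,0],[0,0,0],[0,0,0],[0,0,0],[0,0,0]])

```text
time_s: 9.85
tool_pos: [0.5576, -0.0447, 0.1113]
orientation: [-179.9, 0.0, 100.0]
force: [0.3, -0.7, -0.3]
finger_gap: 0.0581
grasp_force: 0.0
```

```bash
python3 - <<'E'
from h import *
go([.50,-.22,.2],10)
snap('wrist','w6');snap('side','b6')
E
```

```text
pos [ 0.5576 -0.0447  0.1113] rpy [-1.7994e+02  1.0000e-02  9.9950e+01] t 9.85 F [ 0.3 -0.7 -0.3]
shift mm [-162.7  -87.1  -88.6]
rv [-7.0000e-04  9.0000e-04  1.5699e+00]
```

>>> send_rows(delta_pos=[[-10,-5,-35],[-30,-14,-70],[-55,-25,-105],[-78,-35,-130],[-100,-45,-139]], dr=[[0,0,-0.1],[0,0,-0.2],[0,0,-0.3],[0,0,-0.4],[0,0,-0.5]], hand=0)

```text
time_s: 10.37
tool_pos: [0.5321, -0.1529, 0.2534]
orientation: [179.8, 0.3, 128.9]
force: [0.9, -0.3, 0.2]
finger_gap: 0.0855
grasp_force: 0.0
```

>>> send_rows(delta_pos=[[-25,-32,0],[-50,-65,0],[-78,-102,0],[-78,-102,0],[-78,-102,0]], dr=[[0,0,-0.1],[0,0,-0.2],[0,0,-0.285],[0,0,-0.285],[0,0,-0.285]])

```text
time_s: 10.78
tool_pos: [0.498, -0.2793, 0.2488]
orientation: [-179.9, 0.0, 144.5]
force: [0.4, -0.0, -0.1]
finger_gap: 0.0854
grasp_force: 0.0
```

```bash
python3 - <<'E'
from h import *
go([.5,-.275,.25],145)
c=snap('wrist','w7');q=proj(c,[[.505,-.285,.02]])[0];print(q)
w=c['pixels'][:,:,::-1]
# crop of chock enlarged + row from side
x0=int(np.clip(q[0]-75,0,410));y0=int(np.clip(q[1]-75,0,270))
s=load('b6')['pixels'][190:290,260:350,::-1]
cv2.imwrite('pics/w7c.png',np.hstack([cv2.resize(w[y0:y0+150,x0:x0+150],(600,600),interpolation=cv2.INTER_CUBIC),cv2.resize(s,(200,600),interpolation=cv2.INTER_CUBIC)]));print(x0,y0)
E
```

```text
pos [ 0.498  -0.2793  0.2488] rpy [-1.7992e+02  1.0000e-02  1.4455e+02] t 10.7833 F [ 0.4 -0.  -0.1]
shift mm [ 0.9  4.7 -1.2]
rv [-0.0013  0.0002 -0.0079]
[277.87249787 178.49527478]
202 103
```

View pics/w7c.png

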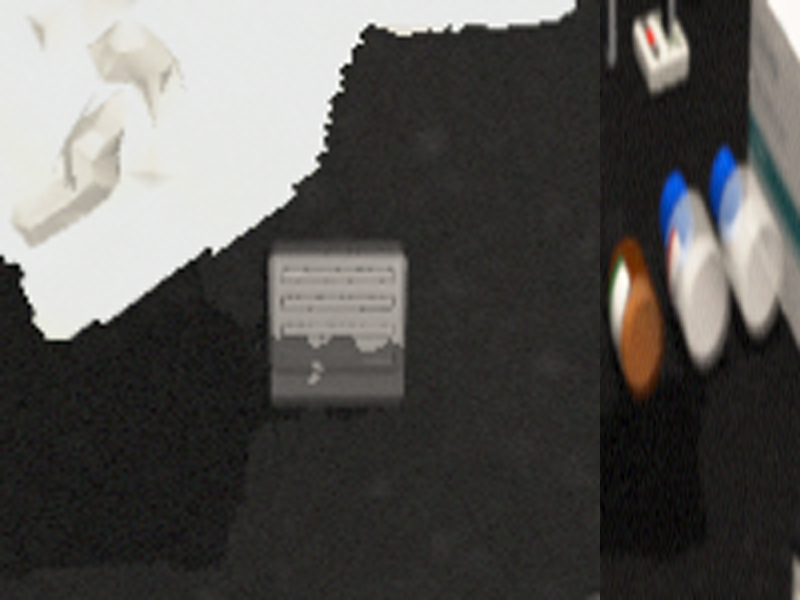

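The chock at crop (270–405, 253–402) is square to the tool, with its slope towards the image bottom (heading about -35°). The side crop shows the brown bottle lying flat beside the two clear ones. I'll fit the chock pose.

```bash
python3 - <<'E'
from h import *
c=load('w7')
g=lambda u,v,z:pt(c,202+u/4,103+v/4,z)
bl,br=g(270,253,.026),g(405,253,.026);tl,tr=g(271,370,.026),g(404,370,.026);fl,fr=g(271,402,.002),g(404,402,.002)
for p in(bl,br,tl,tr,fl,fr):print(p[:2].round(4))
b=(bl+br)/2;f=(fl+fr)/2;d=(f-b)[:2];L=np.linalg.norm(d);d/=L
n=(br-bl)[:2];print('len (58)',L,'width',np.linalg.norm(n),'head',np.degrees(np.arctan2(d[1],d[0])),'perp',np.degrees(np.arctan2(n[1],n[0]))-90)
o=(b[:2]+.030*d+f[:2]-.028*d)/2;print('origin',o)
go([*o,.003],144.5)
E
```

```text
[ 0.4847 -0.2836]
[ 0.5097 -0.2485]
[ 0.5163 -0.3062]
[ 0.5417 -0.2705]
[ 0.5309 -0.3176]
[ 0.5581 -0.2794]
len (58) 0.05734484161802492 width 0.043118367277697356 head -34.43284349688333 perp -35.42037438854225
origin [ 0.52166666 -0.28285343]
pos [ 0.4992 -0.2767  0.2486] rpy [-1.7999e+02 -3.0000e-02  1.4471e+02] t 10.8333 F [-0.3  1.2 -0.8]
shift mm [-22.    8.  245.6]
rv [-0.0002 -0.0005  0.0037]
```

>>> send_rows(delta_pos=[[-10,4,30],[-19,8,65],[-19,8,105],[-19,8,145],[-19,8,180]], dr=[[0,0,0],[0,0,0],[0,0,0],[0,0,0],[0,0,0]])

```text
time_s: 11.25
tool_pos: [0.5205, -0.277, 0.0663]
orientation: [180.0, -0.1, 145.1]
force: [-1.0, -0.3, -0.2]
finger_gap: 0.0857
grasp_force: 0.0
```

>>> send_rows(delta_pos=[[0,0,20],[0,0,40],[0,0,55],[0,0,55],[0,0,55]], dr=[[0,0,0],[0,0,0],[0,0,0],[0,0,0],[0,0,0]])

```text
time_s: 11.67
tool_pos: [0.5203, -0.2779, 0.0132]
orientation: [180.0, -0.1, 145.0]
force: [-0.2, 0.3, 0.8]
finger_gap: 0.0854
grasp_force: 0.0
```

```bash
python3 - <<'E'
from h import *
go([.5193,-.2812,-.001],144.8)
E
```

```text
pos [ 0.5203 -0.2779  0.0132] rpy [ 1.7999e+02 -1.2000e-01  1.4504e+02] t 11.6667 F [-0.2  0.3  0.8]
shift mm [-1.1 -3.3 14.2]
rv [ 0.0001 -0.0022  0.0041]
```

>>> send_rows(delta_pos=[[-1,-3,5],[-1,-3,10],[-1,-3,14],[-1,-3,14],[-1,-3,14]], dr=[[0,0,0],[0,0,0],[0,0,0],[0,0,0],[0,0,0]])

```text
time_s: 12.08
tool_pos: [0.5194, -0.2827, -0.0001]
orientation: [180.0, 0.0, 144.9]
force: [0.2, -0.2, -0.4]
finger_gap: 0.085
grasp_force: 0.0
```

>>> send_rows(delta_pos=[[0,0,0],[0,0,0],[0,0,0],[0,0,0],[0,0,0]], dr=[[0,0,0],[0,0,0],[0,0,0],[0,0,0],[0,0,0]], hand=180, grip_force=40)

```text
time_s: 12.5
tool_pos: [0.5195, -0.2828, -0.0001]
orientation: [180.0, 0.0, 144.9]
force: [-0.4, -0.2, 0.2]
finger_gap: 0.0262
grasp_force: 0.0
```

>>> send_rows(delta_pos=[[0,0,0],[0,0,0],[0,0,0]], dr=[[0,0,0],[0,0,0],[0,0,0]])

```text
time_s: 12.75
tool_pos: [0.5194, -0.2828, -0.0002]
orientation: [180.0, 0.0, 144.9]
force: [0.3, 0.1, 0.1]
finger_gap: 0.0252
grasp_force: 0.0
```

The fingers closed on nothing, so either I was too high or the pose is off. I'll check the fitted pose numerically against the side image.

```bash
python3 - <<'E'
from h import *
from scipy.optimize import minimize
def hull(c,x,y,t):
    P=np.array([[-.03,s,z] for s in(-.0225,.0225) for z in(0,.026)]+[[.028,s,z] for s in(-.0225,.0225) for z in(0,.004)]+[[.018,s,.026] for s in(-.0225,.0225)])
    R=np.array([[np.cos(t),-np.sin(t)],[np.sin(t),np.cos(t)]]);P[:,:2]=P[:,:2]@R.T+[x,y]
    m=np.zeros((1680,2240),np.uint8);cv2.fillConvexPoly(m,cv2.convexHull((proj(c,P)*4+1.5).round().astype(np.int32)),255)
    return cv2.resize(m,(560,420),interpolation=cv2.INTER_AREA)/255.
new=snap('side','b8');snap('scene','a8')
def seg(c,box):
    g=cv2.cvtColor(c['pixels'],cv2.COLOR_RGB2GRAY).astype(float);x0,y0,x1,y1=box
    hsv=cv2.cvtColor(c['pixels'],cv2.COLOR_RGB2HSV)
    m=np.zeros(g.shape);s=np.s_[y0:y1,x0:x1];m[s]=(g[s]>55)&(g[s]<165)
    n,l,st,ce=cv2.connectedComponentsWithStats(m.astype(np.uint8));k=1+np.argmax(st[1:,4]);print(st[k],ce[k]);return (l==k).astype(float)
for nm,c,box in(('b',load('b'),(258,285,308,330)),('b6',load('b6'),(258,285,308,330)),('b8',new,(258,285,308,330)),('a',load('a'),(370,185,400,212)),('w7',load('w7'),(262,155,312,210))):
    m=seg(c,box)
    f=lambda p:np.sum(np.abs(hull(c,p[0]/100,p[1]/100,p[2])-m))
    r=min((minimize(f,[x0,y0,-.6],method='Nelder-Mead',options=dict(initial_simplex=[[x0,y0,-.6],[x0+1,y0,-.6],[x0,y0+1,-.6],[x0,y0,-.3]])) for x0,y0 in((51,-28),(52,-28.5))),key=lambda r:r.fun)
    print(nm,r.x[:2]/100,np.degrees(r.x[2]),r.fun,m.sum(),'my fit cost',f([52.17,-28.29,-.61]))
print(ctrl.get_state()['tool_pos'],ctrl.hold_point_z)
E
```

```text
[265 293  35  28 716] [281.60055866 306.88268156]
b [ 0.52097428 -0.28198116] -32.852439626579965 58.92156862745098 716.0 my fit cost 65.5921568627451
[265 293  35  29 723] [281.58367911 306.99723375]
b6 [ 0.52115067 -0.28209781] -32.8184045426631 56.21176470588236 723.0 my fit cost 61.721568627450985
[265 292  35  30 604] [282.01986755 308.22019868]
b8 [ 0.5212981  -0.28193692] -31.165577615082107 181.69411764705882 604.0 my fit cost 189.45882352941175
[377 192  23  20 264] [385.27651515 200.03409091]
a [ 0.5248012 -0.2871726] -30.16779010448663 65.73725490196078 264.0 my fit cost 72.67450980392157
[ 269  163   35   41 1301] [285.63566487 183.23520369]
w7 [ 0.52051377 -0.2830798 ] -35.836383975566164 150.56470588235294 1301.0 my fit cost 183.4588235294118
[ 5.19339384e-01 -2.82756744e-01 -2.30941603e-04] 0.0187
```

The chock is where I thought, to within 2 mm, so the pads sit higher than the reported TCP suggests. I'll reopen and feel downward for the bench.

>>> send_rows(delta_pos=[[0,0,0],[0,0,0],[0,0,0],[0,0,0],[0,0,0]], dr=[[0,0,0],[0,0,0],[0,0,0],[0,0,0],[0,0,0]], hand=70)

```text
time_s: 13.27
tool_pos: [0.5194, -0.2828, -0.0002]
orientation: [180.0, 0.0, 144.9]
force: [0.7, 0.3, -0.5]
finger_gap: 0.062
grasp_force: 0.0
```

>>> send_rows(delta_pos=[[0,0,2],[0,0,4],[0,0,6],[0,0,6]], dr=[[0,0,0],[0,0,0],[0,0,0],[0,0,0]])

```text
time_s: 13.6
tool_pos: [0.519, -0.2826, -0.0068]
orientation: [-180.0, -0.0, 144.9]
force: [-0.5, -0.3, 0.0]
finger_gap: 0.0622
grasp_force: 0.0
```

```bash
python3 - <<'E'
from h import *
s=ctrl.get_state();print(s['tool_pos'],s['force'],s['finger_gap'])
c=snap('side','b9');d=cv2.absdiff(c['pixels'],load('b6')['pixels']).max(2)
# predicted tip pixels (gap 62, tool y dir) at several heights
y=np.radians(144.9);ty=np.array([np.sin(y),-np.cos(y)])
for s_ in(-1,1):
  for z in(0,.02,.04): 
    q=proj(c,[[*(s['tool_pos'][:2]+s_*.036*ty),z]])[0];print(s_,z,q.round(1))
print(((d[270:325,250:312:2]>40)*1).astype(str).tolist().__len__())
for v in range(262,322,2): print(v,''.join('#' if x>35 else '.' for x in d[v,240:320]))
E
```

```text
[ 0.51902748 -0.28258765 -0.00681037] [-0.51792746 -0.26512415  0.00717154] 0.06216800650036247
-1 0 [274.8 323.2]
-1 0.02 [274.8 315. ]
-1 0.04 [274.7 306.6]
1 0 [288.4 301.9]
1 0.02 [288.5 294. ]
1 0.04 [288.6 286. ]
55
262 ................................................................................
264 ................................................................................
266 ................................####............................................
268 ................................###.............................................
270 ..............................#.#...#...........................................
272 ............................##.###..............................................
274 ..........................####..................................................
276 ..........................#####.................................................
278 .........................######.....................####........................
280 ..........................####........................##........................
282 ........................
[... 971 characters left out ...]
....................
306 ...........................############.############............................
308 ..............................#########..##########.............................
310 ...............................#######....########..............................
312 .......................................#........................................
314 ................................................................................
316 ................................................................................
318 ................................................................................
320 ................................................................................
```

The side view puts the fingertips at about z 0.03, well above the reported TCP. I'll go down in steps, watching the force.

>>> send_rows(delta_pos=[[0,0,3],[0,0,6],[0,0,9],[0,0,12],[0,0,12]], dr=[[0,0,0],[0,0,0],[0,0,0],[0,0,0],[0,0,0]])

```text
time_s: 14.07
tool_pos: [0.5189, -0.2825, -0.019]
orientation: [-180.0, -0.1, 145.0]
force: [-0.1, -0.2, -0.8]
finger_gap: 0.062
grasp_force: 0.0
```

>>> send_rows(delta_pos=[[0,0,1],[0,0,2],[0,0,2]], dr=[[0,0,0],[0,0,0],[0,0,0]])

```text
time_s: 14.32
tool_pos: [0.5193, -0.2828, -0.0203]
orientation: [-180.0, -0.0, 144.9]
force: [0.0, 0.0, -0.5]
finger_gap: 0.0619
grasp_force: 0.0
```

>>> send_rows(delta_pos=[[0,0,2],[0,0,4],[0,0,4]], dr=[[0,0,0],[0,0,0],[0,0,0]])

```text
time_s: 14.57
tool_pos: [0.5191, -0.2826, -0.0246]
orientation: [-180.0, -0.0, 144.9]
force: [-0.1, 0.6, -0.4]
finger_gap: 0.062
grasp_force: 0.0
```

>>> send_rows(delta_pos=[[0,0,0],[0,0,0],[0,0,0],[0,0,0],[0,0,0]], dr=[[0,0,0],[0,0,0],[0,0,0],[0,0,0],[0,0,0]], hand=170, grip_force=40)

```text
time_s: 14.98
tool_pos: [0.5195, -0.2829, -0.0241]
orientation: [180.0, 0.0, 144.9]
force: [-0.8, 0.8, 1.4]
finger_gap: 0.0439
grasp_force: 41.6
```

>>> send_rows(delta_pos=[[0,0,0],[0,0,0]], dr=[[0,0,0],[0,0,0]])

```text
time_s: 15.15
tool_pos: [0.5194, -0.2828, -0.0241]
orientation: [180.0, 0.0, 144.9]
force: [-0.1, 0.3, 2.3]
finger_gap: 0.0445
grasp_force: 41.6
```

The chock is gripped (44.5 mm, 42 N). I'll lift it, carry it behind the brown bottle and turn it to the row's direction.

>>> send_rows(delta_pos=[[0,0,-10],[0,0,-25],[0,0,-45],[0,0,-65],[0,0,-70]], dr=[[0,0,0],[0,0,0],[0,0,0],[0,0,0],[0,0,0]])

```text
time_s: 15.57
tool_pos: [0.5207, -0.2837, 0.049]
orientation: [180.0, 0.2, 144.9]
force: [0.5, -0.4, -0.2]
finger_gap: 0.0443
grasp_force: 41.3
```

>>> send_rows(delta_pos=[[15,16,0],[32,34,0],[50,53,0],[68,72,0],[85,90,0]], dr=[[0,0,-0.1],[0,0,-0.2],[0,0,-0.3],[0,0,-0.4],[0,0,-0.5]])

```text
time_s: 15.98
tool_pos: [0.5008, -0.1588, 0.0456]
orientation: [180.0, -0.0, 173.9]
force: [0.3, 0.9, -1.8]
finger_gap: 0.0442
grasp_force: 41.3
```

>>> send_rows(delta_pos=[[8,30,0],[17,65,0],[25,100,0],[25,100,0],[25,100,0]], dr=[[0,0,-0.1],[0,0,-0.2],[0,0,-0.285],[0,0,-0.285],[0,0,-0.285]])

```text
time_s: 16.4
tool_pos: [0.4874, -0.0557, 0.0457]
orientation: [179.9, -0.0, -169.8]
force: [0.5, -0.5, -1.1]
finger_gap: 0.0445
grasp_force: 41.3
```

```bash
python3 - <<'E'
from h import *
F=np.array([.7334,-.0157]);Y=np.array([-.9852,-.1714])
p=F+.25*Y;print(p);go([*p,-.0241],189.87);print(ctrl.get_state()['finger_gap'],ctrl.get_state()['grasp_force'])
c=snap('wrist','w10');snap('side','b10')
# brown segmentation in wrist
h=cv2.cvtColor(c['pixels'],cv2.COLOR_RGB2HSV);m=((h[...,0]>5)&(h[...,0]<18)&(h[...,1]>130)&(h[...,2]>60)).astype(np.uint8)
n,l,st,ce=cv2.connectedComponentsWithStats(m);k=1+np.argmax(st[1:,4]);print(st[k],ce[k]);ys,xs=np.where(l==k)
r=cv2.minAreaRect(np.c_[xs,ys].astype(np.float32));print(r,[pt(c,*q,.03)[:2].round(4) for q in cv2.boxPoints(r)])
q=pt(c,*ce[k],.035)[:2]-F;print('brown centroid X,Y',q@np.array([-.1714,.9852]),q@Y)
E
```

```text
[ 0.4871  -0.05855]
pos [ 0.4874 -0.0557  0.0457] rpy [ 1.7995e+02 -2.0000e-02 -1.6983e+02] t 16.4 F [ 0.5 -0.5 -1.1]
shift mm [ 0.8 -2.8 69.8]
rv [ 0.001  -0.0003  0.0053]
0.044524482947982585 41.297165751457214
[ 237  318   99   41 1843] [292.56321215 345.18556701]
((285.74542236328125, 343.7029724121094), (38.270973205566406, 97.53104400634766), 81.06043243408203) [array([ 0.568 , -0.0735]), array([ 0.5426, -0.007 ]), array([0.5754, 0.0054]), array([ 0.6028, -0.0643])]
brown centroid X,Y 0.013836530205298209 0.1659225935632796
```

>>> send_rows(delta_pos=[[0,0,18],[0,0,36],[0,0,52],[0,0,62],[0,0,66]], dr=[[0,0,0.005],[0,0,0.005],[0,0,0.005],[0,0,0.005],[0,0,0.005]])

```text
time_s: 16.92
tool_pos: [0.4868, -0.0594, -0.0217]
orientation: [-180.0, -0.1, -170.5]
force: [-0.2, 0.1, -0.3]
finger_gap: 0.0442
grasp_force: 41.3
```

>>> send_rows(delta_pos=[[0,0,1.5],[0,0,3],[0,0,4],[0,0,4]], dr=[[0,0,0],[0,0,0],[0,0,0],[0,0,0]])

```text
time_s: 17.25
tool_pos: [0.4883, -0.0582, -0.0237]
orientation: [-180.0, 0.1, -170.4]
force: [-0.1, -0.6, -1.0]
finger_gap: 0.0441
grasp_force: 41.3
```

>>> send_rows(delta_pos=[[0,0,0.7],[-4,0,0.7],[-10,0,0.7],[-16,0,0.7],[-22,0,0.7]], dr=[[0,0,-0.004],[0,0,-0.004],[0,0,-0.004],[0,0,-0.004],[0,0,-0.004]])

```text
time_s: 17.67
tool_pos: [0.5088, -0.0548, -0.0241]
orientation: [180.0, -0.1, -170.1]
force: [-5.7, -0.5, 8.0]
finger_gap: 0.0445
grasp_force: 42.3
```

>>> send_rows(delta_pos=[[-4,0,0],[-8,0,0],[-12,0,0],[-16,0,0],[-20,0,0]], dr=[[0,0,0],[0,0,0],[0,0,0],[0,0,0],[0,0,0]])

```text
time_s: 18.08
tool_pos: [0.5278, -0.0515, -0.0241]
orientation: [180.0, -0.1, -170.2]
force: [-6.2, -1.4, 10.3]
finger_gap: 0.0444
grasp_force: 42.8
```

>>> send_rows(delta_pos=[[-2,0,0],[-4,0,0],[-6,0,0],[-8,0,0],[-10,0,0]], dr=[[0,0,0],[0,0,0],[0,0,0],[0,0,0],[0,0,0]])

```text
time_s: 18.5
tool_pos: [0.537, -0.0499, -0.0241]
orientation: [180.0, -0.2, -170.2]
force: [-8.8, -1.2, 14.4]
finger_gap: 0.0446
grasp_force: 43.3
```

```bash
cat >> h.py <<'E'
F=np.array([.7334,-.0157]);Y=np.array([-.9852,-.1714]);X=np.array([-.1714,.9852])
def st():
    s=ctrl.get_state();q=s['tool_pos'][:2]-F;f=s['force'];print('X,Y',(q@X).round(4),(q@Y).round(4),'z',s['tool_pos'][2].round(4),'Falong',(f[:2]@Y).round(2),'Fx',(f[:2]@X).round(2),'Fz',f[2].round(2),'yaw',s['orientation'][2].round(2),'t',s['time_s'])
E
python3 -c "
from h import *
st()"
```

```text
X,Y 0.0 0.1993 z -0.0241 Falong 8.86 Fx 0.33 Fz 14.44 yaw -170.15 t 18.5
```

>>> send_rows(delta_pos=[[-2,0,-0.5],[-4,0,-0.5],[-6,0,-0.5],[-8,0,-0.5],[-8,0,-0.5]], dr=[[0,0,0],[0,0,0],[0,0,0],[0,0,0],[0,0,0]])

```text
time_s: 18.92
tool_pos: [0.5468, -0.0479, -0.0241]
orientation: [180.0, -0.0, -170.1]
force: [-3.2, -0.4, 5.7]
finger_gap: 0.044
grasp_force: 42.1
```

>>> send_rows(delta_pos=[[-1,0,0],[-2,0,0],[-3,0,0],[-4,0,0],[-4,0,0]], dr=[[0,0,0],[0,0,0],[0,0,0],[0,0,0],[0,0,0]])

```text
time_s: 19.33
tool_pos: [0.5493, -0.0475, -0.0241]
orientation: [180.0, -0.2, -170.1]
force: [-7.4, -1.1, 11.0]
finger_gap: 0.0442
grasp_force: 42.7
```

```bash
python3 -c "
from h import *
st()"
```

```text
X,Y 0.0002 0.1868 z -0.0241 Falong 7.43 Fx 0.17 Fz 11.04 yaw -170.14 t 19.3333
```

>>> send_rows(delta_pos=[[-1,0,-0.3],[-2,0,-0.3],[-3,0,-0.3],[-3,0,-0.3]], dr=[[0,0,0],[0,0,0],[0,0,0],[0,0,0]])

```text
time_s: 19.67
tool_pos: [0.5546, -0.0465, -0.0241]
orientation: [-180.0, 0.1, -170.1]
force: [-0.7, -0.6, -0.2]
finger_gap: 0.0442
grasp_force: 41.5
```

>>> send_rows(delta_pos=[[-1,0,0],[-2,0,0],[-3,0,0],[-3,0,0]], dr=[[0,0,0],[0,0,0],[0,0,0],[0,0,0]])

```text
time_s: 20.0
tool_pos: [0.555, -0.0465, -0.0241]
orientation: [180.0, -0.2, -170.1]
force: [-7.7, -0.1, 9.4]
finger_gap: 0.0444
grasp_force: 42.5
```

```bash
python3 -c "
from h import *
st()"
```

```text
X,Y 0.0003 0.181 z -0.0241 Falong 7.64 Fx 1.19 Fz 9.4 yaw -170.14 t 20.0
```

>>> send_rows(delta_pos=[[-1,0,0],[-2,0,0],[-2,0,0]], dr=[[0,0,0],[0,0,0],[0,0,0]])

```text
time_s: 20.25
tool_pos: [0.5551, -0.0464, -0.0241]
orientation: [179.9, -0.4, -170.2]
force: [-13.8, -0.9, 16.6]
finger_gap: 0.0443
grasp_force: 43.4
```

>>> send_rows(delta_pos=[[-1,0,0],[-2,0,0],[-2,0,0]], dr=[[0,0,0],[0,0,0],[0,0,0]])

```text
time_s: 20.5
tool_pos: [0.5552, -0.0464, -0.0241]
orientation: [179.9, -0.6, -170.2]
force: [-20.9, -2.1, 22.5]
finger_gap: 0.0442
grasp_force: 44.2
```

```bash
python3 -c "
from h import *
st();snap('side','b11');snap('wrist','w11')"
```

```text
X,Y 0.0003 0.1809 z -0.0241 Falong 20.98 Fx 1.52 Fz 22.48 yaw -170.18 t 20.5
```

The row is tight: the force rose from 8 to 21 N with no motion, at Y = 0.181 as predicted. I'll relax the push, release and rise.

>>> send_rows(delta_pos=[[1,0,0],[2,0,0],[3,0,0],[3,0,0]], dr=[[0,0,0],[0,0,0],[0,0,0],[0,0,0]])

```text
time_s: 20.93
tool_pos: [0.5552, -0.0465, -0.0241]
orientation: [180.0, -0.2, -170.2]
force: [-9.8, -0.3, 11.8]
finger_gap: 0.0442
grasp_force: 42.8
```

>>> send_rows(delta_pos=[[0,0,0],[0,0,0],[0,0,0],[0,0,0],[0,0,0]], dr=[[0,0,0],[0,0,0],[0,0,0],[0,0,0],[0,0,0]], hand=65)

```text
time_s: 21.35
tool_pos: [0.5582, -0.0459, -0.0241]
orientation: [-180.0, 0.0, -170.1]
force: [0.2, 0.6, 0.9]
finger_gap: 0.0634
grasp_force: 0.0
```

>>> send_rows(delta_pos=[[0,0,-5],[0,0,-15],[0,0,-30],[0,0,-60],[0,0,-90]], dr=[[0,0,0],[0,0,0],[0,0,0],[0,0,0],[0,0,0]])

```text
time_s: 21.77
tool_pos: [0.557, -0.0461, 0.067]
orientation: [180.0, -0.1, -170.1]
force: [0.6, -1.3, -0.0]
finger_gap: 0.0635
grasp_force: 0.0
```

>>> send_rows(delta_pos=[[30,0,-30],[60,0,-70],[90,0,-100],[110,0,-120],[110,0,-120]], dr=[[0,0,0],[0,0,0],[0,0,0],[0,0,0],[0,0,0]])

```text
time_s: 22.18
tool_pos: [0.4477, -0.0665, 0.1917]
orientation: [-180.0, 0.4, -170.3]
force: [0.5, -0.3, -0.2]
finger_gap: 0.0638
grasp_force: 0.0
```

```bash
python3 - <<'E'
from h import *
st();c=snap('wrist','w12');snap('side','b12');snap('scene','a12')
h=cv2.cvtColor(c['pixels'],cv2.COLOR_RGB2HSV)
def blob(m,n,z):
    k,l,s,ce=cv2.connectedComponentsWithStats(m.astype(np.uint8))
    for i in np.argsort(-s[1:,4])[:3]+1:
        if s[i,4]<150: continue
        ys,xs=np.where(l==i);r=cv2.minAreaRect(np.c_[xs,ys].astype(np.float32))
        print(n,s[i,4],[((pt(c,*q,z)[:2]-F)@np.c_[X,Y]).round(3).tolist() for q in cv2.boxPoints(r)])
blob((h[...,0]>5)&(h[...,0]<18)&(h[...,1]>130)&(h[...,2]>60),'brown',.03)
blob((h[...,0]>100)&(h[...,0]<125)&(h[...,1]>150)&(h[...,2]>70),'bluecap',.028)
# chock: project predicted pose, compare
o=F+.181*Y
P=[[-.03,s,.026] for s in(-.0225,.0225)]+[[.018,s,.026] for s in(.0225,-.0225)]
W=[[*(o-a*Y+b*X),z] for a,b,z in P];print('pred chock top px',proj(c,W).round(0).tolist())
print('pred brown mid px',proj(c,[[*(F+.136*Y),.024]]))
g=cv2.cvtColor(c['pixels'],cv2.COLOR_RGB2GRAY)
q=proj(c,W).mean(0).astype(int);print(q)
for v in range(max(q[1]-70,0),min(q[1]+70,420),5): print(v,' '.join('%3d'%x for x in g[v,max(q[0]-75,0):q[0]+75:5]))
E
```

```text
X,Y -0.0011 0.2902 z 0.1917 Falong -0.42 Fx -0.39 Fz -0.2 yaw -170.29 t 22.1833
brown 1013 [[-0.024, 0.164], [0.045, 0.163], [0.047, 0.111], [-0.025, 0.112]]
bluecap 554 [[0.05, 0.103], [0.076, 0.103], [0.079, 0.055], [0.052, 0.056]]
bluecap 233 [[0.05, 0.049], [0.076, 0.049], [0.078, 0.013], [0.051, 0.013]]
pred chock top px [[260.0, 247.0], [298.0, 247.0], [297.0, 282.0], [261.0, 282.0]]
pred brown mid px [[279.36569604 299.13301305]]
[279 264]
194  32  30  29  36  24  27  30  27  25  32  42  42  36  38  43  39  35  39  43  38  42  41  39  39  40  37  39  40 179 228
199  26  25  26  24  27  26  25  27  33  41  53  38  34  39  37  39  38  38  35  35  42  36  30  39  37  42  42  45  38  37
204  24  27  21  33  32  31  38  38  37  42  39  42  42  41  35  37  38  40  42  40  36  42  39  41  45  34  39  34  38  42
209  39  38  28  23  29  31  65  39  36  40  37  34  44  47  41  31  34  40  44  40  41  37  39  37  41  38  36  40  40  43
214  37  41  42  42  37  39  37  35  42  38  43  40  41  40  38  36  40  40  49  37  43  42  42  40  37  37  41  37  43  40
219  42  44  43  38  37  34  
[... 2122 characters left out ...]
  39  49  78 133 112 240 239 239 116 108  93  88  82  46  49  49  50  40  23  32
309  26  25  40  36  43  33  37  43  44  40  28  41  79 127  33 241 241 239 120 110  89  83  71  52  48  48  49  43  38  27
314  21  27  42  39  44  39  40  40  43  38  32  42  76 113  67 241 240 240 121 113  69  61  69  45  48  41  45  46  46  26
319  21  34  44  37  37  43  45  47  42  40  25  73 139 131 237 239 238 237 132  96 130  61  31  25  26  26  43  43  37  26
324  25  42  44  42  46  39  39  40  39  43  31  96 175 180 170 169 178 185 159  99 160 153 104  47  49  44  43  42  39  40
329  24  44  41  40  39  40  44  39  49  43  28 114 191 199 178 181 204 212 190  93 167 167 164  70  65  66  67  42  45  44
```

```bash
python3 -c "
from rig import ctrl
print(ctrl.job_done())"
```

```text
the job is handed in; nothing more can be done
None
```

I handed the job in at about 22 s: box, two clear bottles, brown bottle and chock measured tight and square in the last images, and I never touched the timer or the vial; the hand-in call did not return a verdict.

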